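# Hang the push block on the wide hook under the clamp rack

### The arm

A 6-joint arm with a two-finger parallel gripper is mounted at the origin on the work surface. World frame = base frame: x ahead of the robot, y to its left, z up, the work surface at z = 0. Lengths are in m, angles in rad, forces in N, time in s.
With the tool pointing down it reaches from about 0.375 to 0.925 m from the base axis. Payload 5.7 kg.
Tool frame: the origin (TCP) lies midway between the tips of the shut fingers; the grasp point (between the pads) lies 19 mm behind it (env.grip_point_offset is the distance from the TCP to the grasp point, in m); z points along the fingers, y is the line along which they close (so a half turn about z gives the same grasp; the last joint's range is limited). The gripper opens to 85 mm and grips with 20 to 120 N. Pads are 22 mm wide; open, the fingers measure 114 mm over their backs; the gripper's body (76 mm by 85 mm) begins 54 mm behind the grasp point. The pads swing forward as they close: fully open they stand 13 mm farther back than shut.
Start: joints at [-1.398, 0.359, 1.51, -0, 1.272, -0.115], TCP at [0.17, -0.575, 0.231] pointing down, gripper open.
Joint ranges: [-2.97, 2.97], [-1.01, 2.36], [0.21, 2.38], [-0.96, 4.11], [0.2, 2.71], [-2.98, 2.98]. Speed limits (rad/s): [2.39, 2.39, 3.14, 3.14, 3.14, 3.14].

### API

Orientations are given as a unit quaternion [w, x, y, z].
In Python, from workcell import env gives the robot as it stands. The module is installed in compiled form; this text tells all that it offers.
- The arm moves only by the tool drive_tool, never from a script. Its argument "moves" is a list of rows, each an object with "xyz": the shift along the world's x, y, z in mm, a list of three; "twist": the turn, a rotation vector about the world's x, y, z in degrees, a list of three; "hand": the opening, from 0 (shut) to 1 (fully open). A call has 1 to 10 rows; each row shifts and turns the commanded pose from where the row before left it; what a row does not reach is not made up. A row lasts 1/10 s, in which the tool goes at most 50 mm and 8.59 degrees, less where a joint would pass 70% of its speed; a pose out of reach is approached as far as the arm can. A call is refused whole if a number of a shift passes 50 or a number of a turn 8.59, either way. A call with a gripper value outside its range is refused whole. The fingers move at their own pace and stop on an object; "newtons" is the grip in N (left out, the last holds). Time passes only in rows, so rows that do not move let the fingers close. It gives the time, the measured TCP pose, the force, the opening and the grip force at its end, in the units of the state.
- env.get_state(): the state, without advancing time (a new reading comes with each control period).
- env.camera(name): name is "side" or "top"; returns a dict with "color" (420x560x3 uint8, red, green, blue), "fx", "fy", "cx", "cy" (pixels), "k1" (the pictures are not rectified: a ray, as slopes to the right and down, at radius r is drawn at 1 + k1 r^2 times it, then the intrinsics apply), "rvec" (rotation vector, rad) and "tvec" (3), from world to camera coordinates, as OpenCV has them. Camera axes: x right, y down, z forward; pixel columns grow to the right and rows downward; lengths in m; the calibration is good to about 2 mm. A picture is of the moment at which its call begins. There is no depth.
- env.sign_off(): hands the job in; it is judged then, once.
Trained networks look in the newest picture that a camera, given by its name, has taken for a name from the list of things; names that differ only in an ending like _2 or _b are one class to them, and where a whole thing is asked for, a point or a joint stands for the part that bears it (a point fixed in the world has none). Each returns a list of dicts, best first, with "conf" (0 to 1); they miss things now and then, are a little off and sometimes report something else, mostly with a low value. They report only what shows in the picture. A call takes as long as a camera call.
- env.find_in(target, camera): "rect" ([left, top, width, height] in pixels, round what is visible of it).
- env.outline_of(target, camera): "region" (420x560 bool, what is visible of it) and "rect" ([left, top, width, height] in pixels, round what is visible of it).
- env.pinpoint(target, camera): "at" ([column, row] in pixels: a listed point, or the origin of a listed thing).
The state is a dict: "time": time; "joints": joint angles; "qvel": joint speeds; "effort": joint torques, N m; "tool_pos": TCP position; "ee_rot": TCP orientation; "contact_force": force on the tool from outside, world axes, zero at the start; "moment": the same for the moment, N m; "opening": opening from 0.0 (shut) to 1.0 (fully open); "grasp_force": force on a finger pad.
Only numpy, scipy, OpenCV 4.12 (cv2) and the standard library are available. Lean on these libraries where they do the work, as an engineer would, in place of code of your own. Each camera call takes 0.05 s, during which the arm holds its last target. There are 200 camera calls.

### The job

Lift the cherry push block and hang it by the middle of its handle bar on the wider of the two steel hooks, under the overhanging rail of the clamp rack, so that it hangs level and still. Lower it gently and keep hold until the hook bears its weight, then let go. Do not bump the rack or press hard on the hook, and leave the other things where they lie.

Things in the scene. Friction and masses are not known exactly. Their poses are not given: they have to be found in the camera images.
- push_block: cherry push block: base 75 x 180 x 18 mm (x, y, z); above its middle a round wooden handle bar, 20 mm thick, along its y on two end posts (20 mm along y, 30 along x). Bar free for 134 mm between posts, centre line 80 mm above the underside, 52 mm open space below it. About 0.35 kg. Origin: centre of underside. Stands upright on the bench; a half turn leaves it the same.
- handle_mid (a point): middle of the push block's handle bar, on the bar's centre line
- wide_hook: the wider of two bare steel hooks on the rack: trough of 22 mm wide (y), 5 mm thick strap, open upward, floor 24 mm long (x). The tip, on the open front (-x), ends 22 mm before and 24 mm above the origin; behind, the strap slopes up to 28 mm at x = 42 mm. Origin: middle of the floor's upper face (a 20 mm bar lies with its centre 10 mm above). x points into the rack, y along it.
- narrow_hook: the narrower hook, same make and clamp block, but strap only 10 mm wide and trough only 6 mm at the floor: the handle bar does not fit in it. Origin: middle of the trough floor's upper face. Not to be used. It may be left or right of the wide one.
- rack: fixed open steel rack at the robot's left, facing across the bench, 465 mm wide (y), 330 mm high: two 25 mm square posts at y = +-220 mm on feet reaching 50 mm forward (-x), a rail at 195 mm height carrying the hooks, and at the top an overhanging clamp rail straight above the hooks, 30 mm high (levers on it to 355). Origin: on the bench midway between the posts; x points away from its open front.
- rail_edge (a point): middle of the lower front edge of the rack's overhanging clamp rail, 300 mm above the bench (135 mm above the hook floors). The rail runs along the rack's y through its whole width and from this edge 42 mm back; the edge stands above the troughs, 10 mm behind their middles, so an upright gripper has no room there.
- router: cordless trim router standing upright, 90 mm square base, 165 mm high; origin at centre of underside. Bystander.
- wrench: chrome spindle wrench lying flat, 130 mm long; origin under its middle. Bystander.
- clamp_a: blue plastic spring clamp lying flat, about 160 x 86 x 18 mm; origin under its pivot. Bystander.
- clamp_b: second, equal spring clamp. Bystander.
- push_stick: flat cherry push stick, 270 x 60 x 12 mm, lying along its x; origin on its underside near the middle. Bystander; it has no handle loop.
- sanding_pad: grey silicone sanding pad 120 x 75 x 24 mm; origin at centre of underside. Bystander.

How it is judged:
By the outcome, as a careful person would: the job done as asked, in the order asked, and still so for the second after the job is handed in, with the robot touching nothing.
It also fails if it takes over 48 s, if anything falls off the work surface, if the arm or the gripper's body presses on something with over 40 N, if the wrist force passes 120 N, or if a joint passes its speed limit or range.

## Working session

There is one attempt and no reset: what is moved stays moved. The work goes in short steps, Python scripts to look and compute and a tool call to move; the robot and the scene stay as the last step left them, time stands still between calls to the robot, and variables do not carry over. Pictures are saved under pics/ and viewed, at most 10 in all, crops included, and the job is handed in when it is done.

Besides the shell and the picture viewer there is one more tool, called after "Call:" by a JSON object that holds its "name" and its "arguments". drive_tool: Moves the arm, as the interface text tells. Its arguments: {"type":"object","properties":{"moves":{"type":"array"},"newtons":{"type":"number"}},"required":["moves"]}

```bash
mkdir -p pics
cat > h.py <<'E'
import numpy as np, cv2
from workcell import env
def cam(n):
    c=env.camera(n); R=cv2.Rodrigues(np.array(c['rvec'],float))[0]; c['R']=R; c['t']=np.array(c['tvec'],float).ravel(); return c
def ray(c,p):
    xd=np.array([(p[0]-c['cx'])/c['fx'],(p[1]-c['cy'])/c['fy']]); x=xd.copy()
    for _ in range(30): x=xd/(1+c['k1']*(x@x))
    d=c['R'].T@np.array([x[0],x[1],1]); return -c['R'].T@c['t'], d/np.linalg.norm(d)
def onz(c,p,z):
    o,d=ray(c,p); return o+d*(z-o[2])/d[2]
def proj(c,P):
    q=np.atleast_2d(P)@c['R'].T+c['t']; s=q[:,:2]/q[:,2:]; s=s*(1+c['k1']*(s**2).sum(1))[:,None]
    return s*[c['fx'],c['fy']]+[c['cx'],c['cy']]
def tri(c1,p1,c2,p2):
    o1,d1=ray(c1,p1);o2,d2=ray(c2,p2)
    s=np.linalg.lstsq(np.c_[d1,-d2],o2-o1,rcond=None)[0]
    a=o1+s[0]*d1;b=o2+s[1]*d2
    return (a+b)/2,np.linalg.norm(a-b)
E
python3 - <<'E'
from h import *
np.set_printoptions(precision=3,suppress=True)
C={n:cam(n) for n in('top','side')}
for n in C:
    cv2.imwrite(f'pics/{n}0.png',C[n]['color'][:,:,::-1]); print(n,C[n]['fx'],C[n]['k1'],-C[n]['R'].T@C[n]['t'],C[n]['R'][2])
P={}
for t in ['push_block','handle_mid','wide_hook','narrow_hook','rail_edge','rack']:
    for n in C:
        r=env.pinpoint(t,n); print(t,n,[(np.round(a['at'],1),round(a['conf'],2)) for a in r[:3]])
        if r:P[t,n]=r[0]['at']
    if (t,'top') in P and (t,'side') in P: print(t,*tri(C['top'],P[t,'top'],C['side'],P[t,'side']))
for t in ['router','wrench','clamp_a','push_stick','sanding_pad']:
    for a in env.pinpoint(t,'top')[:2]: print(t,round(a['conf'],2),onz(C['top'],a['at'],0))
print(env.get_state())
E
```

```text
top 430.134089465758 -0.022816100376840887 [ 0.384 -0.02   1.141] [ 0.176  0.024 -0.984]
side 423.5501961140366 -0.035100556432312864 [ 0.451 -0.783  0.968] [ 0.085  0.692 -0.717]
push_block top [(array([294.1, 242.4]), 0.65)]
push_block side [(array([264.3, 247.2]), 0.93)]
push_block [ 0.493 -0.028  0.012] 0.007805378004563394
handle_mid top [(array([296.4, 241. ]), 0.66)]
handle_mid side [(array([264.5, 230.9]), 0.61), (array([250.1, 216.9]), 0.28)]
handle_mid [ 0.493 -0.033  0.088] 0.00015902498578000817
wide_hook top [(array([162.6, 273.5]), 0.6)]
wide_hook side [(array([225.2, 141.1]), 0.79)]
wide_hook [0.41  0.268 0.175] 0.0007226906158037809
narrow_hook top [(array([156.7, 194.8]), 0.75)]
narrow_hook side [(array([285.5, 130.4]), 0.64)]
narrow_hook [0.595 0.292 0.174] 0.008351514855587456
rail_edge top [(array([129.4, 231. ]), 0.85)]
rail_edge side [(array([247.7,  98.1]), 0.66)]
rail_edge [0.491 0.304 0.296] 0.0003794586703297743
rack top []
rack side []
router 0.6 [ 0.559 -0.389  0.   ]
clamp_a 0.88 [ 0.393 -0.352  0.   ]
clamp_a 0.61 [0.678 0.014 0.   ]
push_stick 0.58 [0.478 0.198 0.   ]
sanding_pad 0.94 [0.478 0.309 0.   ]
{'time': 0.95, 'joints': array([-1.398,  0.359,  1.51 ,  0.   ,  1.273, -0.115]), 'qvel': array([ 0.   ,  0.   , -0.001,  0.   ,  0.001, -0.002]), 'effort': array([  0.   , -52.759, -27.906,  -0.   ,   0.002,   0.   ]), 'tool_pos': array([ 0.17 , -0.575,  0.231]), 'ee_rot': array([-0.   ,  0.99 ,  0.143,  0.   ]), 'contact_force': array([-0.654, -0.103, -0.562]), 'moment': array([-0.029, -0.021, -0.015]), 'grasp_force': 0.0, 'opening': 1.006651421101346}
```

View pics/top0.png

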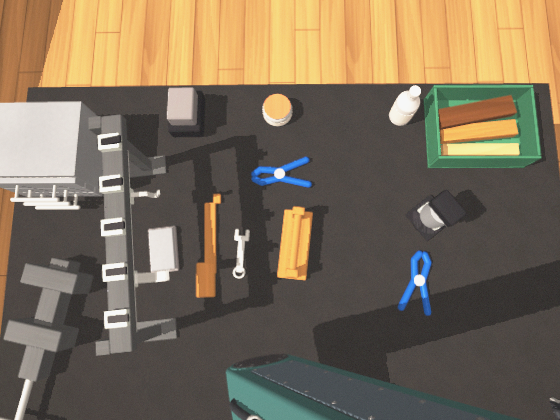

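View pics/side0.png

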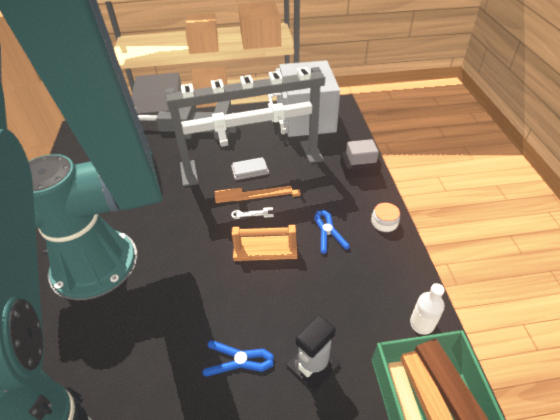

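Top view: rack at left (rail cols 105–131, rows 118–350), wide hook at about (155,277), narrow at (147,194), and the block at (295,243) with its bar running roughly up-down. Side view: wide hook at (222,128), narrow at (280,115), block at (265,245). I'll zoom in on the rack and block to refine these.

Run:
```python
from h import *
np.set_printoptions(precision=4,suppress=True)
t=cv2.imread('pics/top0.png'); s=cv2.imread('pics/side0.png')
a=cv2.resize(t[110:360,95:195],None,fx=3.1,fy=3.1,interpolation=3); a=cv2.rotate(a,cv2.ROTATE_90_CLOCKWISE)
b=cv2.resize(s[60:200,165:330],None,fx=4.2,fy=4.2,interpolation=3)
e=cv2.resize(t[200:285,270:320],None,fx=6,fy=6,interpolation=3)
f=cv2.resize(s[215:265,225:305],None,fx=5.5,fy=5.5,interpolation=3)
cv2.imwrite('pics/rt.png',a);cv2.imwrite('pics/rs.png',b)
W=np.zeros((510,300+10+440,3),np.uint8);W[:510,:300]=e;W[:275,310:]=f;cv2.imwrite('pics/blk.png',W)
C={n:cam(n) for n in('top','side')}
for tname in ['wide_hook','narrow_hook','rail_edge','handle_mid','push_block']:
    z={'wide_hook':.165,'narrow_hook':.165,'rail_edge':.3,'handle_mid':.08,'push_block':0}[tname]
    for n in C:
        for r in env.pinpoint(tname,n)[:1]: print(tname,n,r['at'],onz(C[n],r['at'],z))
for n in C:
  for r in env.outline_of('push_block',n)[:1]:
    m=r['region'];p=cv2.minAreaRect(np.argwhere(m)[:,::-1].astype(np.float32));print(n,r['rect'],r['conf'],p)
    if n=='top':
        print([onz(C[n],q,.018) for q in cv2.boxPoints(p)])
```

```text
wide_hook top [159.0, 276.0] [0.405  0.2794 0.165 ]
wide_hook side [219.4, 140.9] [0.3913 0.286  0.165 ]
narrow_hook top [155.4, 194.9] [0.5927 0.2976 0.165 ]
narrow_hook side [251.8, 170.0] [0.4784 0.1341 0.165 ]
rail_edge top [128.5, 227.4] [0.4977 0.3044 0.3   ]
rail_edge side [247.5, 99.4] [0.4892 0.2899 0.3   ]
handle_mid top [292.1, 241.0] [ 0.4933 -0.0222  0.08  ]
handle_mid side [265.2, 232.7] [ 0.4942 -0.0329  0.08  ]
push_block top [295.0, 246.2] [ 0.4877 -0.03    0.    ]
push_block side [267.6, 250.2] [ 0.4975 -0.0317  0.    ]
top [277.4, 206.1, 38.4, 76.6] 0.84 ((294.9918518066406, 242.92576599121094), (29.444427490234375, 72.62960052490234), 5.04245138168335)
[array([0.4044, 0.0165, 0.018 ]), array([0.5944, 0.0003, 0.018 ]), array([ 0.5872, -0.0775,  0.018 ]), array([ 0.3979, -0.0591,  0.018 ])]
side [233.8, 223.8, 63.2, 37.3] 0.7 ((264.0369567871094, 243.49862670898438), (35.198089599609375, 65.39960479736328), 87.87889862060547)
```

View pics/rt.png

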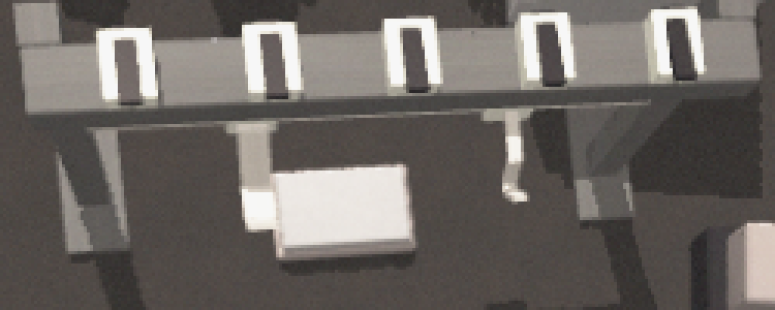

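View pics/rs.png

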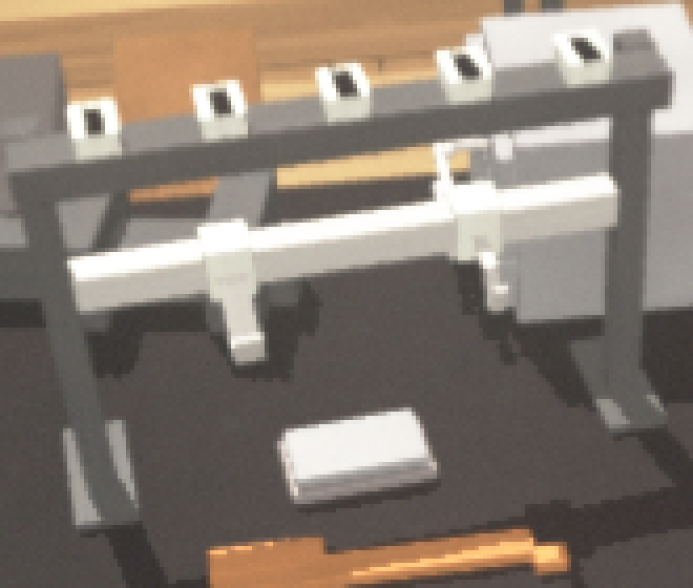

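View pics/blk.png

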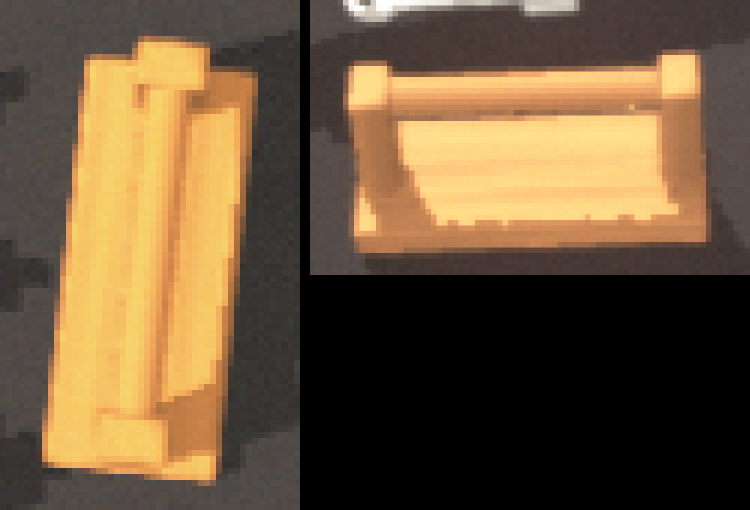

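```bash
cat > fit.py <<'E'
from h import *
from scipy.optimize import least_squares
np.set_printoptions(precision=4,suppress=True)
C={n:cam(n) for n in('top','side')}
rt=lambda x,y:('top',(95+y/3.1,110+(775-x)/3.1)); rs=lambda x,y:('side',(165+x/4.2,60+y/4.2))
# rack-frame points: xr from trough middle line, yr (rack y = toward robot), z ; frame origin = below rail_edge middle shifted -10mm
obs=[((10,232.5,330),rt(25,113)),((10,-232.5,330),rt(760,78)),((10,232.5,330),rs(10,172)),((10,-232.5,330),rs(668,72)),((10,232.5,300),rs(12,205)),((10,-232.5,300),rs(668,107))]
def w(p,q):
    th=p[2]; ex=np.array([np.sin(th),np.cos(th)]); ey=np.array([-np.cos(th),np.sin(th)])
    return np.r_[p[:2]+ex*q[0]/1e3+ey*q[1]/1e3,q[2]/1e3]
f=lambda p:np.concatenate([proj(C[c],w(p,q))[0]-u for q,(c,u) in obs])
r=least_squares(f,[.5,.28,0.]); p=r.x; print('rack',p,np.degrees(p[2]));print(r.fun.reshape(-1,2))
# hook: tip top-front corners, in top and side crops
g=lambda h:[w(p,(h+0,0,0))]
for name,u in {'top tip bottom L':rt(245,230),'top tip R':rt(275,230),'side tip L':rs(232,347),'side tip R':rs(265,347)}.items():
    for z in(.16,.189): 
        P=onz(C[u[0]],u[1],z)[:2]-p[:2]; th=p[2]
        print(name,z,'rack xy mm',1e3*P@[np.sin(th),np.cos(th)],1e3*P@[-np.cos(th),np.sin(th)])
bt=lambda x,y:(270+x/6,200+y/6); bs=lambda x,y:(225+(x-310)/5.5,215+y/5.5)
cs=[onz(C['top'],bt(*q),.018) for q in((88,57),(257,72),(213,480 if 0 else 470),(43,465))]
print('base corners',cs,np.mean(cs,0)); print('bar top ends',onz(C['top'],bt(168,90),.088),onz(C['top'],bt(130,412),.088))
print('bar side ends',onz(C['side'],bs(388,95),.08),onz(C['side'],bs(660,84),.08))
E
python3 fit.py
```

```text
rack [ 0.4946  0.2899 -0.1131] -6.482761792834032
[[-0.3293  0.5139]
 [-0.3799 -0.5925]
 [-1.4531 -0.0507]
 [ 1.0172 -0.3863]
 [ 0.3038  1.2646]
 [ 0.4897  0.3118]]
top tip bottom L 0.16 rack xy mm -21.353272373469487 103.6480981873076
top tip bottom L 0.189 rack xy mm -29.460981747161185 104.876768103151
top tip R 0.16 rack xy mm -22.810313466636966 81.89892795918206
top tip R 0.189 rack xy mm -30.874967116224433 83.77028824060966
side tip L 0.16 rack xy mm 5.086251871301227 101.48866565544016
side tip L 0.189 rack xy mm -33.20852063383069 103.73652411790212
side tip R 0.16 rack xy mm -1.6614588894601332 77.92275822544306
side tip R 0.189 rack xy mm -39.713921912834984 81.01686558904397
base corners [array([ 0.5835, -0.0028,  0.018 ]), array([ 0.5766, -0.0773,  0.018 ]), array([ 0.4031, -0.0566,  0.018 ]), array([0.4051, 0.0165, 0.018 ])] [ 0.4921 -0.0301  0.018 ]
bar top ends [ 0.5571 -0.037   0.088 ] [ 0.4251 -0.021   0.088 ]
bar side ends [ 0.4237 -0.0203  0.08  ] [ 0.5589 -0.0342  0.08  ]
```

Rack pose: yaw 6.5° (fit residual about 1 px). Wide hook at about (0.403, 0.280), matching the network. Block bar middle at about (0.4915, -0.029), bar yaw -6.2°. The rail leaves no room for an upright gripper, so I'll grip tilted 50° with the tool pointing at the rack, 38 mm off the bar's middle on the far side. Now I'll start moving.

Call:
{"name": "drive_tool", "arguments": {"moves": [{"xyz": [24,30,5],"twist": [0,0,-7.5],"hand": 0.7},{"xyz": [24,34,5],"twist": [0,0,-7.5],"hand": 0.7},{"xyz": [24,34,5],"twist": [0,0,-7.5],"hand": 0.7},{"xyz": [24,34,5],"twist": [0,0,0],"hand": 0.7},{"xyz": [24,34,0],"twist": [0,0,0],"hand": 0.7},{"xyz": [24,34,0],"twist": [8.28,-0.9,0],"hand": 0.7},{"xyz": [24,34,0],"twist": [8.28,-0.9,0],"hand": 0.7},{"xyz": [24,34,0],"twist": [8.28,-0.9,0],"hand": 0.7}], "newtons": 80}}

```text
time: 2.55
tool_pos: [0.3638, -0.3064, 0.2527]
ee_rot: [-0.217, 0.975, -0.05, 0.013]
contact_force: [0.6, -0.3, -0.1]
opening: 0.701
grasp_force: 0.0
```

```bash
cat > st.py <<'E'
from h import *
from scipy.spatial.transform import Rotation as Rn
np.set_printoptions(precision=4,suppress=True)
s=env.get_state(); q=s['ee_rot']; R=Rn.from_quat([q[1],q[2],q[3],q[0]]).as_matrix()
g=s['tool_pos']-env.grip_point_offset*R[:,2]
print('t',s['time'],'J',s['joints'],'tcp',s['tool_pos'],'grasp pt',g,'open',s['opening'],'gf',s['grasp_force'],'F',s['contact_force'])
print('toolx',R[:,0],'y',R[:,1],'z',R[:,2])
E
python3 st.py
```

```text
t 2.55 J [-1.049   0.3415  1.5745  0.2544  1.5872  0.5826] tcp [ 0.3638 -0.3064  0.2527] grasp pt [ 0.3629 -0.3143  0.2696] open 0.7010058109906284 gf 0.0 F [ 0.5523 -0.2953 -0.0672]
toolx [ 0.9946 -0.104   0.0034] y [-0.0927 -0.9003 -0.4253] z [ 0.0473  0.4226 -0.9051]
```

Call:
{"name": "drive_tool", "arguments": {"moves": [{"xyz": [32,40,0],"twist": [8.28,-0.9,0],"hand": 0.6},{"xyz": [32,42,0],"twist": [8.28,-0.9,0],"hand": 0.6},{"xyz": [32,42,0],"twist": [8.28,-0.9,0],"hand": 0.6},{"xyz": [32,42,-10],"twist": [0,0,0],"hand": 0.6},{"xyz": [30,42,-25],"twist": [0,0,0],"hand": 0.6},{"xyz": [0,3,-40],"twist": [0,0,0],"hand": 0.6},{"xyz": [0,0,-40],"twist": [0,0,0],"hand": 0.6},{"xyz": [0,0,0],"twist": [0,0,0],"hand": 0.6}]}}

```text
time: 3.35
tool_pos: [0.5083, -0.1082, 0.1366]
ee_rot: [-0.423, 0.904, -0.048, 0.02]
contact_force: [-0.8, 0.9, 0.5]
opening: 0.596
grasp_force: 0.0
```

```bash
cat >> st.py <<'E'
c={n:cam(n) for n in('top','side')}
for n in c:
    cv2.imwrite(f'pics/{n}_{s["time"]:.1f}.png',c[n]['color'][:,:,::-1]); print(n,'grasp px',proj(c[n],g))
    for t in ('handle_mid',):
        for r in env.pinpoint(t,n)[:1]: print(t,r['at'],r['conf'],onz(c[n],r['at'],.08))
E
python3 st.py; ls pics
```

```text
t 3.35 J [-0.7982  0.6548  1.6583  0.6316  1.5007  0.6076] tcp [ 0.5083 -0.1082  0.1366] grasp pt [ 0.5068 -0.1225  0.1486] open 0.5959806483083026 gf 0.0 F [-0.801   0.8505  0.498 ]
toolx [ 0.9945 -0.1048 -0.0039] y [-0.0701 -0.6368 -0.7678] z [ 0.0779  0.7639 -0.6407]
top grasp px [[335.4356 232.1069]]
handle_mid [276.9, 177.2] 0.73 [0.6559 0.016  0.08  ]
side grasp px [[273.0181 241.5978]]
handle_mid [263.4, 228.8] 0.86 [ 0.4908 -0.0182  0.08  ]
blk.png
rs.png
rt.png
side0.png
side_3.4.png
top0.png
top_3.4.png
```

Call:
{"name": "drive_tool", "arguments": {"moves": [{"xyz": [14,13,-5],"twist": [0,0,0],"hand": 0.6},{"xyz": [2,19,-16],"twist": [0,0,0],"hand": 0.6},{"xyz": [2,19,-16],"twist": [0,0,0],"hand": 0.6},{"xyz": [2,15,-12],"twist": [0,0,0],"hand": 0.6},{"xyz": [0,0,0],"twist": [0,0,0],"hand": 0.6}]}}

```text
time: 4.05
tool_pos: [0.5298, -0.0428, 0.0921]
ee_rot: [-0.422, 0.905, -0.047, 0.023]
contact_force: [-0.7, 0.1, 0.6]
opening: 0.602
grasp_force: 0.0
```

```bash
python3 st.py
python3 - <<'E'
import cv2,glob,os
s=max(glob.glob('pics/side_*'),key=os.path.getmtime);t=max(glob.glob('pics/top_*'),key=os.path.getmtime)
a=cv2.resize(cv2.imread(s)[170:280,210:340],None,fx=4,fy=4,interpolation=3);b=cv2.resize(cv2.imread(t)[190:300,250:320],None,fx=4,fy=4,interpolation=3)
cv2.imwrite('pics/v1.png',cv2.hconcat([a,b]))
E
```

```text
t 4.05 J [-0.6952  0.7017  1.7282  0.71    1.3603  0.5858] tcp [ 0.5298 -0.0428  0.0921] grasp pt [ 0.5283 -0.0571  0.1041] open 0.601917480947499 gf 0.0 F [-0.7418  0.0871  0.6114]
toolx [ 0.9945 -0.1047  0.0026] y [-0.0653 -0.6393 -0.7662] z [ 0.0819  0.7618 -0.6426]
top grasp px [[306.4302 225.613 ]]
handle_mid [295.5, 241.5] 0.81 [ 0.492  -0.0306  0.08  ]
side grasp px [[278.5072 232.1981]]
handle_mid [262.5, 228.5] 0.83 [ 0.4885 -0.0167  0.08  ]
```

View pics/v1.png

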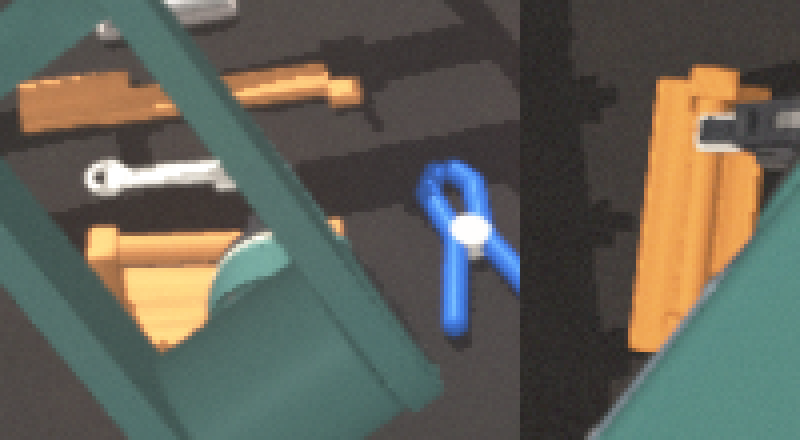

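The view shows the finger tips just above the bar, 38 mm from its middle and clear of the end post, with the block undisturbed. I'll finish the approach and close.

Call:
{"name": "drive_tool", "arguments": {"moves": [{"xyz": [1,9,-8],"twist": [0,0,0],"hand": 0.6},{"xyz": [0,9,-8],"twist": [0,0,0],"hand": 0.6},{"xyz": [0,9,-7],"twist": [0,0,0],"hand": 0.6},{"xyz": [0,0,0],"twist": [0,0,0],"hand": 0.6},{"xyz": [0,0,0],"twist": [0,0,0],"hand": 0.4},{"xyz": [0,0,0],"twist": [0,0,0],"hand": 0.2},{"xyz": [0,0,0],"twist": [0,0,0],"hand": 0.0},{"xyz": [0,0,0],"twist": [0,0,0],"hand": 0.0},{"xyz": [0,0,0],"twist": [0,0,0],"hand": 0.0}], "newtons": 80}}

```text
time: 5.15
tool_pos: [0.5313, -0.0174, 0.0681]
ee_rot: [-0.422, 0.905, -0.048, 0.024]
contact_force: [-0.4, -0.3, -1.3]
opening: 0.21
grasp_force: 78.0
```

```bash
python3 st.py
```

```text
t 5.15 J [-0.6599  0.7308  1.7638  0.7447  1.2955  0.5591] tcp [ 0.5313 -0.0174  0.0681] grasp pt [ 0.5297 -0.0316  0.0802] open 0.20973510208940618 gf 78.00185322761536 F [-0.4166 -0.2634 -1.3363]
toolx [ 0.9943 -0.1063  0.003 ] y [-0.0661 -0.64   -0.7655] z [ 0.0833  0.761  -0.6434]
top grasp px [[295.8448 226.378 ]]
handle_mid [293.6, 242.3] 0.96 [ 0.4901 -0.0259  0.08  ]
side grasp px [[278.0027 230.7622]]
handle_mid [266.2, 229.3] 0.81 [ 0.4983 -0.0212  0.08  ]
```

Call:
{"name": "drive_tool", "arguments": {"moves": [{"xyz": [0,0,8],"twist": [0,0,0],"hand": 0.0},{"xyz": [0,0,20],"twist": [0,0,0],"hand": 0.0},{"xyz": [0,0,25],"twist": [0,0,0],"hand": 0.0},{"xyz": [0,0,25],"twist": [0,0,0],"hand": 0.0},{"xyz": [0,0,25],"twist": [0,0,0],"hand": 0.0},{"xyz": [-4,10,25],"twist": [0,0,3],"hand": 0.0},{"xyz": [-10,20,12],"twist": [0,0,4],"hand": 0.0},{"xyz": [-10,25,0],"twist": [0,0,4],"hand": 0.0},{"xyz": [-10,20,0],"twist": [0,0,1.7],"hand": 0.0},{"xyz": [0,0,0],"twist": [0,0,0],"hand": 0.0}]}}

```text
time: 6.35
tool_pos: [0.4945, 0.061, 0.2084]
ee_rot: [-0.423, 0.904, 0.054, -0.025]
contact_force: [-0.5, 0.6, -3.4]
opening: 0.209
grasp_force: 78.5
```

```bash
python3 st.py
```

```text
t 6.35 J [-0.5195  0.504   1.7253  0.6639  1.5399  0.6885] tcp [0.4945 0.061  0.2084] grasp pt [0.4962 0.0468 0.2204] open 0.20876078661612762 gf 78.48670721054077 F [-0.4805  0.6    -3.4065]
toolx [ 0.9929  0.1189 -0.    ] y [ 0.0763 -0.637  -0.7671] z [-0.0912  0.7616 -0.6416]
top grasp px [[260.2121 232.944 ]]
handle_mid [263.1, 251.8] 0.6 [0.4666 0.0494 0.08  ]
side grasp px [[260.0773 175.1677]]
handle_mid [247.9, 178.1] 0.9 [0.4658 0.1953 0.08  ]
```

Run:
```python
from h import *
import glob,os
np.set_printoptions(precision=4,suppress=True)
c={n:cam(n) for n in('top','side')}
g=np.array([.4962,.0468,.2204])
for i in range(3):
    for n in c: c[n]=cam(n)
    p={n:env.pinpoint('handle_mid',n)[0]['at'] for n in c}
    print(p,tri(c['top'],p['top'],c['side'],p['side']),[onz(c[n],p[n],.2204) for n in c])
print('expected mid',g-.038*np.array([.9929,.1189,0]), {n:proj(c[n],g-.038*np.array([.9929,.1189,0])) for n in c})
a=cv2.resize(c['side']['color'][120:220,190:320,::-1],None,fx=4,fy=4,interpolation=3);b=cv2.resize(c['top']['color'][200:300,225:295,::-1],None,fx=4,fy=4,interpolation=3)
cv2.imwrite('pics/v2.png',cv2.hconcat([a,b]))
```

```text
{'top': [266.3, 248.5], 'side': [248.5, 177.2]} (array([0.4635, 0.0329, 0.23  ]), np.float64(0.00337502840770216)) [array([0.4627, 0.0334, 0.2204]), array([0.4654, 0.0438, 0.2204])]
{'top': [264.8, 250.0], 'side': [247.3, 175.5]} (array([0.4605, 0.0359, 0.2336]), np.float64(0.004265520381645313)) [array([0.4595, 0.0366, 0.2204]), array([0.4628, 0.0509, 0.2204])]
{'top': [262.8, 251.9], 'side': [245.1, 179.9]} (array([0.4558, 0.0412, 0.2146]), np.float64(5.545604126577471e-05)) [array([0.4554, 0.0408, 0.2204]), array([0.4558, 0.0348, 0.2204])]
expected mid [0.4585 0.0423 0.2204] {'top': array([[262.1236, 250.4636]]), 'side': array([[245.9065, 177.8708]])}
```

View pics/v2.png

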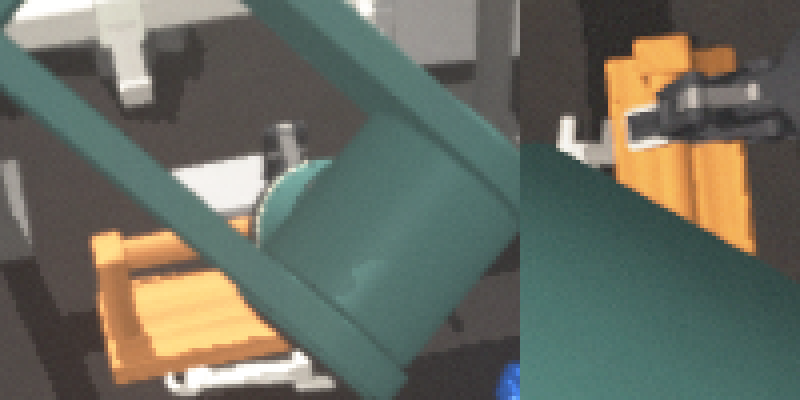

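Run:
```python
from h import *
np.set_printoptions(precision=1,suppress=True)
c={n:cam(n) for n in('top','side')}
m=np.array([.4585,.0423,.2204]);b=np.array([.9929,.1189,0]);e=np.array([-.1189,.9929,0]);z=np.array([0,0,1.])
P=lambda x,y,h:m+b*x/1e3+e*y/1e3+z*h/1e3
print('near post top side',proj(c['side'],P(-77,0,10)),'seen 216.75,179.25')
print('far post top topview',proj(c['top'],P(77,0,10)),'seen 260.5,210.5')
print('near base low front corner side',proj(c['side'],P(-90,-37.5,-80)),'seen 219.3,215.7')
print('near base low back corner side',proj(c['side'],P(-90,37.5,-62)),'seen 216?')
print('far base corners top',proj(c['top'],P(90,37.5,-62)),'seen 246.5,215;', proj(c['top'],P(90,-37.5,-62)),'seen 279,212')
```

```text
near post top side [[216.2 180.6]] seen 216.75,179.25
far post top topview [[257.9 214.5]] seen 260.5,210.5
near base low front corner side [[217.9 215.6]] seen 219.3,215.7
near base low back corner side [[212.9 191.8]] seen 216?
far base corners top [[243.6 216. ]] seen 246.5,215; [[275.7 212.1]] seen 279,212
```

Run:
```python
from h import *
from scipy.optimize import least_squares
from scipy.spatial.transform import Rotation as Rn
np.set_printoptions(precision=2,suppress=True)
c={n:cam(n) for n in('top','side')}
S=lambda x,y:('side',(190+x/4,120+y/4));T=lambda x,y:('top',(225+(x-520)/4,200+y/4))
obs=[((-77,0,10),S(107,238)),((-90,-37.5,-80),S(117,384)),((-90,-37.5,-62),S(110,370)),((90,37.5,-62),T(606,61)),((90,-37.5,-62),T(735,49)),((77,0,10),T(660,42))]
line=[(20,-37.5,-62),T(751,225)]
def pos(p,q): return p[:3]+Rn.from_rotvec([p[4],p[5],p[3]]).apply(np.array(q)/1e3)
def f(p):
    r=[proj(c[n],pos(p,q))[0]-u for q,(n,u) in obs]
    r.append([proj(c['top'],pos(p,line[0]))[0][0]-line[1][1][0]-.085*(0)])
    return np.concatenate(r+[np.array(p[4:6])*30])
r=least_squares(f,[.4585,.0423,.2204,.119,0,0]);print(r.x[:3]*1e3,np.degrees(r.x[3:]));print(r.fun)
```

```text
[462.34  35.14 225.84] [ 7.69 -0.83  1.6 ]
[ 0.9   0.84 -0.68  0.01  0.38 -1.27  0.02 -0.03 -0.15 -1.44  0.53  1.92
 -0.17 -0.44  0.84]
```

The block is held level, and its bar sits about 4–6 mm nearer the robot's right than nominal. Next I'll go to a spot in front of the wide hook.

Call:
{"name": "drive_tool", "arguments": {"moves": [{"xyz": [-6,18,2],"twist": [0,0,0],"hand": 0.0},{"xyz": [-9,30,2],"twist": [0,0,0],"hand": 0.0},{"xyz": [-9,30,2],"twist": [0,0,0],"hand": 0.0},{"xyz": [-9,30,2],"twist": [0,0,0],"hand": 0.0},{"xyz": [-9,30,0],"twist": [0,0,0],"hand": 0.0},{"xyz": [-6,19,0],"twist": [0,0,0],"hand": 0.0},{"xyz": [0,0,0],"twist": [0,0,0],"hand": 0.0},{"xyz": [0,0,0],"twist": [0,0,0],"hand": 0.0}]}}

```text
time: 8.25
tool_pos: [0.4483, 0.2157, 0.2163]
ee_rot: [-0.422, 0.905, 0.054, -0.023]
contact_force: [1.2, -0.4, -3.6]
opening: 0.206
grasp_force: 78.6
```

```bash
python3 st.py
python3 - <<'E'
from h import *
c={n:cam(n) for n in('top','side')}
a=cv2.resize(c['side']['color'][70:210,170:330,::-1],None,fx=3,fy=3,interpolation=3);b=cv2.resize(c['top']['color'][200:340,110:210,::-1],None,fx=3,fy=3,interpolation=3)
cv2.imwrite('pics/v3.png',cv2.hconcat([a,b]))
E
```

```text
t 8.25 J [-0.2824  0.395   1.9128  0.8077  1.3562  0.7704] tcp [0.4483 0.2157 0.2163] grasp pt [0.4499 0.2015 0.2284] open 0.20618939556722532 gf 78.622967004776 F [ 1.1994 -0.4003 -3.6271]
toolx [0.9932 0.1167 0.0026] y [ 0.077  -0.6386 -0.7657] z [-0.0877  0.7607 -0.6432]
top grasp px [[187.2672 254.107 ]]
handle_mid [191.1, 272.3] 0.64 [0.4161 0.2262 0.08  ]
side grasp px [[238.2681 139.0296]]
handle_mid [225.7, 141.0] 0.57 [0.4063 0.3951 0.08  ]
```

View pics/v3.png

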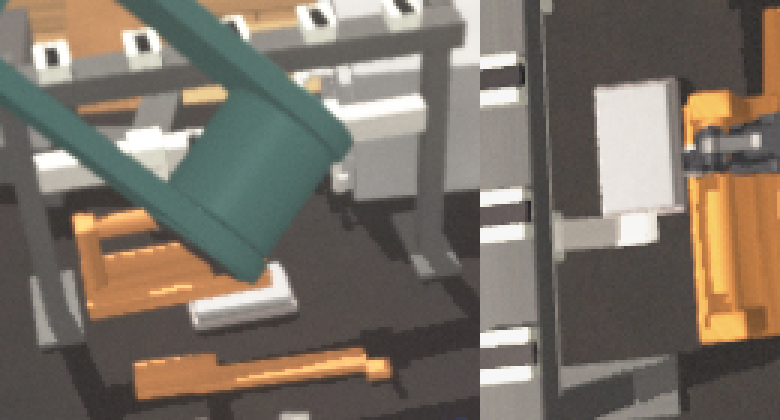

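Run:
```python
from h import *
np.set_printoptions(precision=4,suppress=True)
c={n:cam(n) for n in('top','side')}
P=[[],[]]
for i in range(4):
    for k,n in enumerate(('top','side')):
        c[n]=cam(n); P[k].append(env.pinpoint('handle_mid',n)[0]['at'])
P=np.array(P); print(P.mean(1),P.std(1)); m=P.mean(1)
print(tri(c['top'],m[0],c['side'],m[1]), onz(c['top'],m[0],.2284), onz(c['side'],m[1],.2284))
T=lambda x,y:(110+(x-480)/3,200+y/3)
print('post tops z.24',onz(c['top'],T(713,105),.239),onz(c['top'],T(740,328),.239))
print('bar z.238',onz(c['top'],T(716,130),.238),onz(c['top'],T(734,310),.238))
print('base L edge z.167',onz(c['top'],T(699,340),.167),'R far')
print('hook tip mid bottom-front z.16',onz(c['top'],T(657,229),.162),'strap mid z.17',onz(c['top'],T(585,232),.175))
print('nominal mid',np.array([.4499,.2015,.2284])-.038*np.array([.9932,.1167,.0]))
h=[env.pinpoint('wide_hook','top') for _ in range(1)]
print([(r['at'],r['conf'],onz(c['top'],r['at'],.165)) for x in h for r in x])
```

```text
[[188.175 269.825]
 [224.55  139.45 ]] [[0.9364 0.9148]
 [0.8529 0.8874]]
(array([0.4139, 0.1961, 0.236 ]), np.float64(0.005164081414164697)) [0.4167 0.1982 0.2284] [0.4109 0.2059 0.2284]
post tops z.24 [0.4896 0.1996 0.239 ] [0.3356 0.1749 0.239 ]
bar z.238 [0.472 0.197 0.238] [0.3477 0.1797 0.238 ]
base L edge z.167 [0.3229 0.2208 0.167 ] R far
hook tip mid bottom-front z.16 [0.4044 0.2574 0.162 ] strap mid z.17 [0.4017 0.3079 0.175 ]
nominal mid [0.4122 0.1971 0.2284]
[([162.3, 275.8], 0.59, array([0.4054, 0.2719, 0.165 ]))]
```

Top view: the block is parallel to the rack and its bar middle is aligned with the wide hook, tip at crop (657,229). The base top must pass under the strap while the bar passes over the tip. That puts the bar centre between 0.199 and 0.222 m, so I'll lower to 0.2105 first.

Call:
{"name": "drive_tool", "arguments": {"moves": [{"xyz": [0,0,-9],"twist": [0,0,-0.7],"hand": 0.0},{"xyz": [0,0,-9],"twist": [0,0,-0.7],"hand": 0.0},{"xyz": [0,0,0],"twist": [0,0,0],"hand": 0.0},{"xyz": [-1,10,0],"twist": [0,0,0],"hand": 0.0},{"xyz": [-1.5,12,0],"twist": [0,0,0],"hand": 0.0},{"xyz": [-1.5,12,0],"twist": [0,0,0],"hand": 0.0},{"xyz": [-1,11,0],"twist": [0,0,0],"hand": 0.0},{"xyz": [0,0,0],"twist": [0,0,0],"hand": 0.0},{"xyz": [0,0,0],"twist": [0,0,0],"hand": 0.0}]}}

```text
time: 10.4
tool_pos: [0.4437, 0.2605, 0.1982]
ee_rot: [-0.422, 0.905, 0.042, -0.018]
contact_force: [0.8, 0.5, -3.9]
opening: 0.205
grasp_force: 78.6
```

```bash
python3 st.py
python3 - <<'E'
from h import *
c={n:cam(n) for n in('top','side')}
a=cv2.resize(c['side']['color'][90:190,180:270,::-1],None,fx=5,fy=5,interpolation=3);b=cv2.resize(c['top']['color'][225:325,125:195,::-1],None,fx=5,fy=5,interpolation=3)
cv2.imwrite('pics/v4.png',cv2.hconcat([a,b]))
E
```

```text
t 10.4 J [-0.1976  0.4093  1.9612  0.8823  1.2556  0.7757] tcp [0.4437 0.2605 0.1982] grasp pt [0.445  0.2462 0.2102] open 0.20532473239733823 gf 78.59296202659607 F [ 0.8248  0.4793 -3.9087]
toolx [0.9957 0.0923 0.0029] y [ 0.0616 -0.6404 -0.7656] z [-0.0688  0.7625 -0.6433]
top grasp px [[168.7312 256.9567]]
handle_mid [170.4, 274.6] 0.73 [0.4103 0.2773 0.08  ]
side grasp px [[236.1531 134.9971]]
handle_mid [223.0, 138.1] 0.57 [0.3978 0.4131 0.08  ]
```

View pics/v4.png

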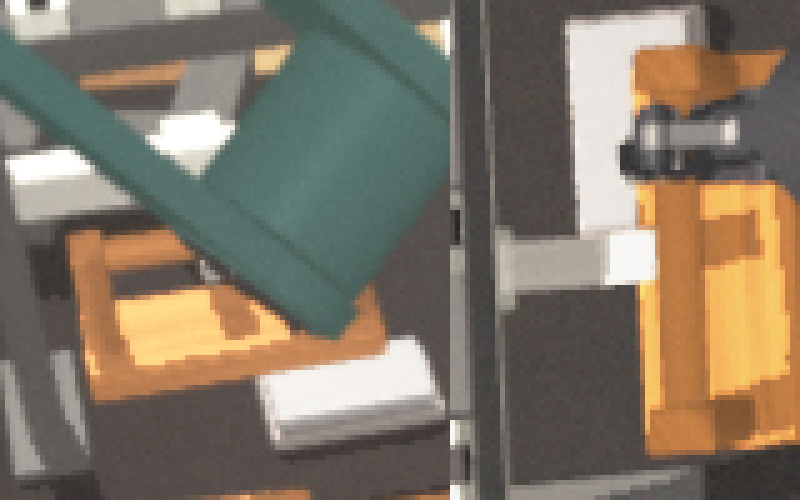

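Run:
```python
from h import *
np.set_printoptions(precision=4,suppress=True)
c=cam('top'); T=lambda x,y:(125+(x-450)/5,225+y/5)
print('bar mid',onz(c,T(680,250),.212),'bar ends(crop y 190,400)',onz(c,T(679,190),.215),onz(c,T(680,400),.215))
print('ends along: far post far edge',onz(c,T(690,48),.220),'near post near edge',onz(c,T(685,453),.212))
print('tip',onz(c,T(657,258),.162),'tip edges',onz(c,T(657,230),.175),onz(c,T(657,286),.175),'strap',onz(c,T(510,262),.18))
```

```text
bar mid [0.4062 0.239  0.212 ] bar ends(crop y 190,400) [0.4317 0.2397 0.215 ] [0.343  0.2353 0.215 ]
ends along: far post far edge [0.4927 0.2364 0.22  ] near post near edge [0.3209 0.233  0.212 ]
tip [0.4037 0.2633 0.162 ] tip edges [0.4159 0.2601 0.175 ] [0.3911 0.2589 0.175 ] strap [0.4014 0.3243 0.18  ]
```

Call:
{"name": "drive_tool", "arguments": {"moves": [{"xyz": [-0.5,6,0],"twist": [0,0,0.6],"hand": 0.0},{"xyz": [-1,9,0],"twist": [0,0,0.6],"hand": 0.0},{"xyz": [-1,9,0],"twist": [0,0,0],"hand": 0.0},{"xyz": [-1,9,0],"twist": [0,0,0],"hand": 0.0},{"xyz": [-0.5,5,0],"twist": [0,0,0],"hand": 0.0},{"xyz": [0,0,0],"twist": [0,0,0],"hand": 0.0},{"xyz": [0,0,0],"twist": [0,0,0],"hand": 0.0},{"xyz": [0,0,0],"twist": [0,0,0],"hand": 0.0}]}}

```text
time: 11.55
tool_pos: [0.4402, 0.2979, 0.1982]
ee_rot: [-0.422, 0.905, 0.051, -0.022]
contact_force: [0.3, 0.8, -3.6]
opening: 0.207
grasp_force: 78.6
```

```bash
python3 st.py
```

```text
t 11.55 J [-0.1165  0.4111  1.9578  0.9169  1.2231  0.8053] tcp [0.4402 0.2979 0.1982] grasp pt [0.4417 0.2836 0.2102] open 0.20700119815313495 gf 78.58983993530273 F [ 0.322   0.7614 -3.6141]
toolx [0.9937 0.1117 0.0028] y [ 0.074  -0.6389 -0.7657] z [-0.0838  0.7611 -0.6432]
top grasp px [[151.652  258.4336]]
handle_mid [155.0, 278.1] 0.65 [0.4017 0.3152 0.08  ]
side grasp px [[234.2885 127.7517]]
handle_mid [221.0, 129.7] 0.78 [0.3929 0.4632 0.08  ]
```

Call:
{"name": "drive_tool", "arguments": {"moves": [{"xyz": [0,0,-5],"twist": [0,0,0],"hand": 0.0},{"xyz": [0,0,-5],"twist": [0,0,0],"hand": 0.0},{"xyz": [0,0,-5],"twist": [0,0,0],"hand": 0.0},{"xyz": [0,0,-4],"twist": [0,0,0],"hand": 0.0},{"xyz": [0,0,-3],"twist": [0,0,0],"hand": 0.0},{"xyz": [0,0,-2],"twist": [0,0,0],"hand": 0.0},{"xyz": [0,0,0],"twist": [0,0,0],"hand": 0.0},{"xyz": [0,0,0],"twist": [0,0,0],"hand": 0.0}]}}

```text
time: 12.55
tool_pos: [0.4401, 0.298, 0.1742]
ee_rot: [-0.422, 0.905, 0.051, -0.022]
contact_force: [-0.2, 0.3, -3.6]
opening: 0.21
grasp_force: 78.6
```

Call:
{"name": "drive_tool", "arguments": {"moves": [{"xyz": [0,0,-2],"twist": [0,0,0],"hand": 0.0},{"xyz": [0,0,-2],"twist": [0,0,0],"hand": 0.0},{"xyz": [0,0,-1.5],"twist": [0,0,0],"hand": 0.0},{"xyz": [0,0,-1.5],"twist": [0,0,0],"hand": 0.0},{"xyz": [0,0,0],"twist": [0,0,0],"hand": 0.0},{"xyz": [0,0,0],"twist": [0,0,0],"hand": 0.0}]}}

```text
time: 13.15
tool_pos: [0.4401, 0.298, 0.1671]
ee_rot: [-0.422, 0.905, 0.051, -0.023]
contact_force: [1.1, 1.0, -3.7]
opening: 0.207
grasp_force: 78.6
```

Call:
{"name": "drive_tool", "arguments": {"moves": [{"xyz": [0,0,-1],"twist": [0,0,0],"hand": 0.0},{"xyz": [0,0,-1],"twist": [0,0,0],"hand": 0.0},{"xyz": [0,0,-0.5],"twist": [0,0,0],"hand": 0.0},{"xyz": [0,0,0],"twist": [0,0,0],"hand": 0.0},{"xyz": [0,0,0],"twist": [0,0,0],"hand": 0.0}]}}

```text
time: 13.65
tool_pos: [0.44, 0.298, 0.1647]
ee_rot: [-0.422, 0.905, 0.051, -0.023]
contact_force: [-0.2, 0.4, -2.7]
opening: 0.21
grasp_force: 78.6
```

Call:
{"name": "drive_tool", "arguments": {"moves": [{"xyz": [0,0,-0.5],"twist": [0,0,0],"hand": 0.0},{"xyz": [0,0,-0.5],"twist": [0,0,0],"hand": 0.0},{"xyz": [0,0,0],"twist": [0,0,0],"hand": 0.0},{"xyz": [0,0,0],"twist": [0,0,0],"hand": 0.0}]}}

```text
time: 14.05
tool_pos: [0.44, 0.298, 0.1637]
ee_rot: [-0.422, 0.905, 0.051, -0.023]
contact_force: [0.1, -0.0, -2.7]
opening: 0.209
grasp_force: 78.6
```

Call:
{"name": "drive_tool", "arguments": {"moves": [{"xyz": [0,0,-0.5],"twist": [0,0,0],"hand": 0.0},{"xyz": [0,0,-0.5],"twist": [0,0,0],"hand": 0.0},{"xyz": [0,0,0],"twist": [0,0,0],"hand": 0.0},{"xyz": [0,0,0],"twist": [0,0,0],"hand": 0.0}]}}

```text
time: 14.45
tool_pos: [0.4401, 0.2982, 0.163]
ee_rot: [-0.422, 0.905, 0.051, -0.022]
contact_force: [-0.0, 0.6, 0.3]
opening: 0.207
grasp_force: 78.8
```

```bash
python3 -c "
from h import *
for i in range(3):
    cam('top'); s=env.get_state(); print(s['contact_force'].round(2),s['moment'].round(3),s['tool_pos'].round(4))"
```

```text
[0.3  0.47 0.26] [-0.255  0.028 -0.084] [0.4401 0.2982 0.163 ]
[-0.9   0.27  1.13] [-0.173  0.004 -0.075] [0.4401 0.2982 0.163 ]
[0.42 0.7  0.71] [-0.194  0.035 -0.029] [0.4401 0.2982 0.163 ]
```

The hook now bears the weight: the force went from -3.6 N to about +0.5 N at bar height 0.175 m, exactly the expected seat. I'll open slowly.

Call:
{"name": "drive_tool", "arguments": {"moves": [{"xyz": [0,0,0],"twist": [0,0,0],"hand": 0.23},{"xyz": [0,0,0],"twist": [0,0,0],"hand": 0.26},{"xyz": [0,0,0],"twist": [0,0,0],"hand": 0.3},{"xyz": [0,0,0],"twist": [0,0,0],"hand": 0.34},{"xyz": [0,0,0],"twist": [0,0,0],"hand": 0.38},{"xyz": [0,0,0],"twist": [0,0,0],"hand": 0.4},{"xyz": [0,0,0],"twist": [0,0,0],"hand": 0.4},{"xyz": [0,0,0],"twist": [0,0,0],"hand": 0.4}], "newtons": 20}}

```text
time: 15.4
tool_pos: [0.44, 0.298, 0.1627]
ee_rot: [-0.422, 0.905, 0.051, -0.022]
contact_force: [0.3, 0.5, 0.3]
opening: 0.397
grasp_force: 0.0
```

```bash
python3 st.py
```

```text
t 15.4 J [-0.1163  0.4762  1.983   0.9454  1.1693  0.7277] tcp [0.44   0.298  0.1627] grasp pt [0.4416 0.2838 0.1747] open 0.3967226438153122 gf 0.0 F [0.3245 0.4553 0.285 ]
toolx [0.9937 0.1119 0.0026] y [ 0.0739 -0.6388 -0.7658] z [-0.084   0.7612 -0.6431]
top grasp px [[156.6122 259.4866]]
handle_mid [158.3, 276.3] 0.79 [0.4061 0.3072 0.08  ]
side grasp px [[235.3716 137.1814]]
handle_mid [222.7, 138.2] 0.75 [0.3968 0.4127 0.08  ]
```

Call:
{"name": "drive_tool", "arguments": {"moves": [{"xyz": [0.4,-3.8,3.2],"twist": [0,0,0],"hand": 0.4},{"xyz": [0.7,-6.1,5.1],"twist": [0,0,0],"hand": 0.4},{"xyz": [0.8,-7.6,6.4],"twist": [0,0,0],"hand": 0.4},{"xyz": [0.8,-7.6,6.4],"twist": [0,0,0],"hand": 0.4},{"xyz": [1.3,-11.4,9.6],"twist": [0,0,0],"hand": 0.4},{"xyz": [1.7,-15.2,12.9],"twist": [0,0,0],"hand": 0.4},{"xyz": [1.7,-15.2,12.9],"twist": [0,0,0],"hand": 0.4},{"xyz": [2,-25,8],"twist": [0,0,0],"hand": 0.4},{"xyz": [2,-30,5],"twist": [0,0,0],"hand": 0.4},{"xyz": [2,-30,5],"twist": [0,0,0],"hand": 0.4}]}}

```text
time: 16.6
tool_pos: [0.4534, 0.1442, 0.2382]
ee_rot: [-0.421, 0.905, 0.051, -0.022]
contact_force: [0.2, -0.1, -0.2]
opening: 0.399
grasp_force: 0.0
```

Call:
{"name": "drive_tool", "arguments": {"moves": [{"xyz": [2,-40,0],"twist": [0,0,0],"hand": 0.4},{"xyz": [2,-40,0],"twist": [0,0,0],"hand": 0.4},{"xyz": [2,-40,0],"twist": [0,0,0],"hand": 0.4},{"xyz": [0,-20,0],"twist": [0,0,0],"hand": 0.4},{"xyz": [0,0,0],"twist": [0,0,0],"hand": 0.4},{"xyz": [0,0,0],"twist": [0,0,0],"hand": 0.4}]}}

```text
time: 17.2
tool_pos: [0.4592, 0.0062, 0.2375]
ee_rot: [-0.422, 0.905, 0.051, -0.022]
contact_force: [-0.3, 0.2, -0.3]
opening: 0.396
grasp_force: 0.0
```

```bash
python3 st.py
python3 - <<'E'
from h import *
c={n:cam(n) for n in('top','side')}
a=cv2.resize(c['side']['color'][70:200,170:280,::-1],None,fx=4,fy=4,interpolation=3);b=cv2.resize(c['top']['color'][210:340,110:200,::-1],None,fx=4,fy=4,interpolation=3)
cv2.imwrite('pics/v5.png',cv2.hconcat([a,b]))
E
```

```text
t 17.2 J [-0.6379  0.452   1.7251  0.5984  1.6326  0.6457] tcp [0.4592 0.0062 0.2375] grasp pt [ 0.4608 -0.0081  0.2495] open 0.3964027999718483 gf 0.0 F [-0.3042  0.2    -0.3013]
toolx [0.9938 0.1108 0.0022] y [ 0.0729 -0.6384 -0.7663] z [-0.0835  0.7617 -0.6425]
top grasp px [[285.4439 248.2153]]
handle_mid [156.2, 277.3] 0.95 [0.4036 0.3123 0.08  ]
side grasp px [[247.5293 182.6425]]
handle_mid [225.3, 139.1] 0.93 [0.4054 0.4061 0.08  ]
```

View pics/v5.png

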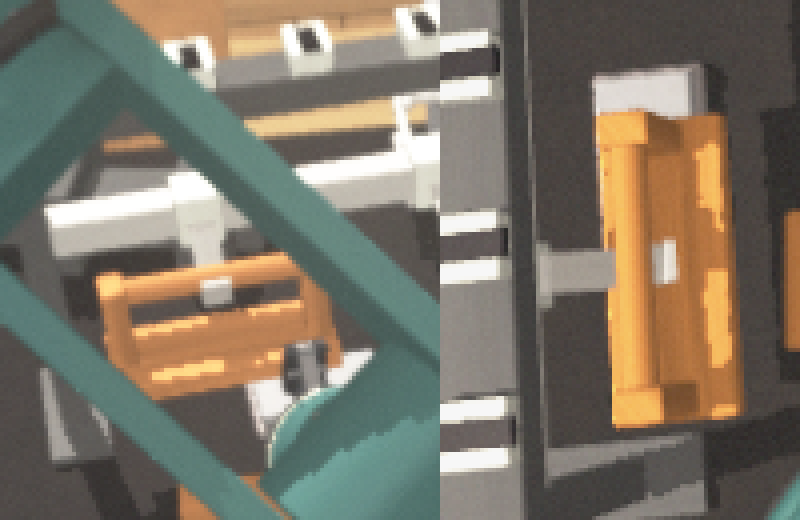

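The bar lies in the wide hook's trough, with the tip in front of it at crop (665,262) and the block level and centred to within about 3 mm (crop rows 110–425). I'll let it settle and check that it's still.

Call:
{"name": "drive_tool", "arguments": {"moves": [{"xyz": [0,0,0],"twist": [0,0,0],"hand": 0.4},{"xyz": [0,0,0],"twist": [0,0,0],"hand": 0.4},{"xyz": [0,0,0],"twist": [0,0,0],"hand": 0.4},{"xyz": [0,0,0],"twist": [0,0,0],"hand": 0.4},{"xyz": [0,0,0],"twist": [0,0,0],"hand": 0.4},{"xyz": [0,0,0],"twist": [0,0,0],"hand": 0.4},{"xyz": [0,0,0],"twist": [0,0,0],"hand": 0.4},{"xyz": [0,0,0],"twist": [0,0,0],"hand": 0.4},{"xyz": [0,0,0],"twist": [0,0,0],"hand": 0.4},{"xyz": [0,0,0],"twist": [0,0,0],"hand": 0.4}]}}

```text
time: 18.5
tool_pos: [0.4595, 0.0061, 0.2372]
ee_rot: [-0.422, 0.905, 0.051, -0.022]
contact_force: [-0.9, 0.3, 0.2]
opening: 0.4
grasp_force: 0.0
```

Run:
```python
from h import *
L=[cam('top')['color'][230:325,145:195].astype(np.float32).mean(2) for _ in range(6)]
print([round(float(np.abs(a-L[0]).mean()),2) for a in L[1:]],[np.round(cv2.phaseCorrelate(L[0],a)[0],2) for a in L[1:]])
old=cv2.imread('pics/top_17.2.png')[230:325,145:195].astype(np.float32).mean(2)
print('vs 1s ago',cv2.phaseCorrelate(old,L[0]))
```

```text
[1.7, 1.7, 1.71, 1.65, 1.67] [array([-0.01,  0.  ]), array([-0.01,  0.02]), array([-0.04,  0.02]), array([0.01, 0.01]), array([-0.03,  0.01])]
vs 1s ago ((-0.010150117233429512, 0.009467461990844583), 0.9952820918957392)
```

It hangs still, so I'm handing the job in.

```bash
python3 -c "
from workcell import env
print(env.sign_off())"
```

```text
the job is handed in; nothing more can be done
None
```

The push block hangs level and still on the wide hook, within about 3 mm of its bar's middle; I let go only once the hook bore its weight, and signed off at about 19 s of the 48 s allowed.

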